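Draw out the valve tray

TASK

The three sliding trays of the parts rack have been left ajar. Draw the tray with the hand-wheel valve all the way out to its stop, hooking a fingertip behind its front lip, and push the other two fully home. Only push and pull the trays with the fingers: do not touch, lift or tip the parts in them, and leave the things on the bench where they are.

Things in the scene. Friction and masses are not known exactly. Their poses are not given: they have to be found in the camera images.
- valve_mid (a point): The hand-wheel valve, standing upright in one of the three trays: brass, on a round foot 48 mm across, with a spoked dark hand wheel 52 mm across on top and a short port to one side; 59 mm tall. The point is on its axis 30 mm above its foot.
- valve: The same valve; origin at the centre of its underside, z up.
- gauge_mid (a point): A dial gauge lying on its back, white face up, in another tray: disc 54 mm across, 26 mm high. The point is its centre.
- gauge: The same gauge; origin at the centre of its underside.
- flange_mid (a point): A flat steel ring (flange) lying in the remaining tray: 54 mm across, hole 24 mm, 16 mm high. The point is its centre.
- flange: The same ring; origin at the centre of its underside.
- rack: Fixed low aluminium rack on the bench, 205 mm deep (x), 316 mm wide (y), 34 mm high between trays, rear bar 44 mm high. It carries three equal open steel trays side by side, 100 mm apart, that slide level along the rack's x axis. Its x points to the rear, away from the trays' fronts; its -x is the way the trays come out; y to the left; z up. Origin at the underside, on the middle tray's centre line; a shut tray's front lip lies 102 mm in -x from the origin.
- tray_left (a joint): Travel of the left (+y of the rack) tray in m: 0 = fully home (hard stop), 0.13 = fully out (hard stop), grows as it comes out. No spring; it stays where it is left. Moving it takes about 2 N plus 8 N per m/s. It starts 0.02 to 0.065 out.
- tray_left_lip (a point): Middle of the top edge of the front lip of the left (+y of the rack) tray, moving with the tray; axes as the rack's (x to the rear). The lip is an upright plate 6 mm thick (this point is mid-thickness) and 84 mm wide, from 12 to 50 mm above the bench. Behind it the tray is open from above: floor top 16 mm above the bench, 78 mm wide and 181 mm long inside, side walls up to 34 mm above the bench; at the start at least 60 mm are free behind the lip before the part in the tray.
- tray_mid (a joint): Travel of the middle tray in m: 0 = fully home (hard stop), 0.13 = fully out (hard stop), grows as it comes out. No spring; it stays where it is left. Moving it takes about 2 N plus 8 N per m/s. It starts 0.02 to 0.065 out.
- tray_mid_lip (a point): Middle of the top edge of the front lip of the middle tray, moving with the tray; axes as the rack's (x to the rear). The lip is an upright plate 6 mm thick (this point is mid-thickness) and 84 mm wide, from 12 to 50 mm above the bench. Behind it the tray is open from above: floor top 16 mm above the bench, 78 mm wide and 181 mm long inside, side walls up to 34 mm above the bench; at the start at least 60 mm are free behind the lip before the part in the tray.
- tray_right (a joint): Travel of the right (-y of the rack) tray in m: 0 = fully home (hard stop), 0.13 = fully out (hard stop), grows as it comes out. No spring; it stays where it is left. Moving it takes about 2 N plus 8 N per m/s. It starts 0.02 to 0.065 out.
- tray_right_lip (a point): Middle of the top edge of the front lip of the right (-y of the rack) tray, moving with the tray; axes as the rack's (x to the rear). The lip is an upright plate 6 mm thick (this point is mid-thickness) and 84 mm wide, from 12 to 50 mm above the bench. Behind it the tray is open from above: floor top 16 mm above the bench, 78 mm wide and 181 mm long inside, side walls up to 34 mm above the bench; at the start at least 60 mm are free behind the lip before the part in the tray.
- wrench_mid (a point): A steel combination wrench, 170 mm long, lying flat on the bench left of the rack; the point is at its origin, 4 mm up. To be left alone.
- tin_mid (a point): A small jar, 60 mm across and 85 mm tall, standing right of the rack; the point is at its centre. To be left alone.
- stub_mid (a point): A short upright steel pipe stub, 42 mm across and 50 mm tall, on the bench right of the trays; the point is at its centre. To be left alone.
Things that resemble listed ones, but are neither listed nor needed, are in the scene too. There is more than one size of the valve; the job needs the middle-sized.

How it is judged (in metres and radians):
On the way:
1. the fingers draw the valve's tray out (fingers bear on something while that tray moves outwards between 75 and 120 mm of travel) (contact force between the fingers and anything else above 0.3 N and ((y of valve_mid in the frame of tray_left_lip between -0.04 and 0.04 m and x of valve_mid in the frame of tray_left_lip between 0 and 0.19 m and value of joint tray_left between 0.075 and 0.12 m and velocity of joint tray_left above 0.002 m/s) or (y of valve_mid in the frame of tray_mid_lip between -0.04 and 0.04 m and x of valve_mid in the frame of tray_mid_lip between 0 and 0.19 m and value of joint tray_mid between 0.075 and 0.12 m and velocity of joint tray_mid above 0.002 m/s) or (y of valve_mid in the frame of tray_right_lip between -0.04 and 0.04 m and x of valve_mid in the frame of tray_right_lip between 0 and 0.19 m and value of joint tray_right between 0.075 and 0.12 m and velocity of joint tray_right above 0.002 m/s))), for 0.05 s.
At the end, for the whole second after the job is handed in: The tray holding the valve is out by more than 120 mm (of 130), the other two trays are within 6 mm of home, all trays are at rest, and valve, gauge and ring still lie upright (within 0.2 rad) in their trays (((y of valve_mid in the frame of tray_left_lip between -0.04 and 0.04 m and x of valve_mid in the frame of tray_left_lip between 0 and 0.19 m and value of joint tray_left above 0.12 m and value of joint each of tray_mid, tray_right below 0.006 m) or (y of valve_mid in the frame of tray_mid_lip between -0.04 and 0.04 m and x of valve_mid in the frame of tray_mid_lip between 0 and 0.19 m and value of joint tray_mid above 0.12 m and value of joint each of tray_left, tray_right below 0.006 m) or (y of valve_mid in the frame of tray_right_lip between -0.04 and 0.04 m and x of valve_mid in the frame of tray_right_lip between 0 and 0.19 m and value of joint tray_right above 0.12 m and value of joint each of tray_left, tray_mid below 0.006 m)) and ((y of gauge_mid in the frame of tray_left_lip between -0.04 and 0.04 m and x of gauge_mid in the frame of tray_left_lip between 0 and 0.19 m) or (y of gauge_mid in the frame of tray_mid_lip between -0.04 and 0.04 m and x of gauge_mid in the frame of tray_mid_lip between 0 and 0.19 m) or (y of gauge_mid in the frame of tray_right_lip between -0.04 and 0.04 m and x of gauge_mid in the frame of tray_right_lip between 0 and 0.19 m)) and ((y of flange_mid in the frame of tray_left_lip between -0.04 and 0.04 m and x of flange_mid in the frame of tray_left_lip between 0 and 0.19 m) or (y of flange_mid in the frame of tray_mid_lip between -0.04 and 0.04 m and x of flange_mid in the frame of tray_mid_lip between 0 and 0.19 m) or (y of flange_mid in the frame of tray_right_lip between -0.04 and 0.04 m and x of flange_mid in the frame of tray_right_lip between 0 and 0.19 m)) and angle between each of valve_mid, gauge_mid, flange_mid's own z axis and vertical below 0.2 rad and velocity of joint tray_left between -0.01 and 0.01 m/s and velocity of joint tray_mid between -0.01 and 0.01 m/s and velocity of joint tray_right between -0.01 and 0.01 m/s and linear speed of valve below 0.02 m/s); the robot touches nothing.
It fails at once if a part in a tray is touched by the fingers or arm (over 0.5 N) (contact force between any of the fingers, the arm and valve above 0.5 N or contact force between any of the fingers, the arm and gauge above 0.5 N or contact force between any of the fingers, the arm and flange above 0.5 N).
It fails at once if a part in a tray is lifted or tipped over (height (world z) of valve_mid above 0.061 m or height (world z) of gauge_mid above 0.044 m or height (world z) of flange_mid above 0.039 m or angle between any of valve_mid, gauge_mid, flange_mid's own z axis and vertical above 0.5 rad).
It fails at once if a thing lying on the bench is moved by more than 15 mm (distance of any of wrench_mid, tin_mid, stub_mid from where it was at the start of the episode above 0.015 m).
It also fails if it takes over 48 s, if anything falls off the work surface, if the arm or the gripper's body presses on something with over 40 N, if the wrist force passes 120 N, or if a joint passes its speed limit or range.

ROBOT

A 6-joint arm with a two-finger parallel gripper is mounted at the origin on the work surface. World frame = base frame: x ahead of the robot, y to its left, z up, the work surface at z = 0. Lengths are in m, angles in degrees, forces in N, time in s.
With the tool pointing down it reaches from about 0.375 to 0.9 m from the base axis. Payload 3.1 kg.
Tool frame: the origin (TCP) lies on the centre line of the jaws, within the pads' length; the fingertips stand 8 mm ahead of it and the grasp point (between the pads) lies 11 mm behind it (bot.tip_extent is the distance from the TCP to the fingertips, in m); z points along the fingers, y is the line along which they close (so a half turn about z gives the same grasp; the last joint's range is limited). The gripper opens to 87 mm and grips with 3 to 60 N. Pads are 19 mm wide; open, the fingers measure 117 mm over their backs; the gripper's body (75 mm by 190 mm) begins 51 mm behind the grasp point.
Start: joints at [62.596, 30.224, 82.088, -0, 67.689, -10.227], TCP at [0.185, 0.597, 0.231] pointing down, gripper open.
Joint ranges: [-176.69, 176.69], [-43.24, 126.21], [12.49, 139.97], [-82, 262], [0, 151.66], [-163.58, 163.58]. Speed limits (degrees/s): [159.86, 159.86, 180, 180, 180, 180].

INTERFACE

Orientations are given as a 3x3 rotation matrix whose columns are the frame's x, y, z axes.
In Python, from rig import bot, vision, workorder gives the robot as it stands.
- The arm moves only by the shell command python3 -m handwheel 'ROWS'. ROWS is JSON, a list of rows, each an object with "delta_rot": the turn, a rotation vector about the tool's x, y, z in rad, a list of three; "xyz": the shift along the tool's x, y, z in mm, a list of three; "hand": the closure, from -1 (fully open) to 1 (shut). A call has exactly 5 rows; each row is the pose to reach, as a shift and turn from the pose commanded when the call began, along the tool's axes at that moment; what a row does not reach only later rows make up. A row lasts 1/8 s, in which the tool goes at most 62.5 mm and 10.7 degrees, less where a joint would pass 70% of its speed; a pose out of reach is approached as far as the arm can. A call with a gripper value outside its range is refused whole. The fingers move at their own pace and stop on an object; the grip force is fixed at half the most. Time passes only in rows, so rows that repeat a pose let the fingers close, or fill a call up. It gives the time, the measured TCP pose, the force, the opening and the grip force at its end, in the units of the state.
- bot.read_state(): the state, without advancing time (a new reading comes with each control period).
- vision.capture(name): name is "side" or "top" or "wrist"; returns the picture (400x640x3 uint8, red, green, blue); there is no depth.
- vision.camera_model(name): a dict with "camera_matrix" (3x3 intrinsics, pixels), "camera_from_world" (4x4, takes a point from world to camera coordinates). Camera axes: x right, y up, looking along -z (the intrinsics and any distortion apply to the point x, -y, -z); pixel columns grow to the right and rows downward; lengths in m; the calibration is good to about 2 mm. A picture is of the moment at which its call begins: read the wrist's pose just before it. camera_model takes no time and is no camera call; for the wrist camera it gives the pose at the moment of the call.
- workorder.hand_in(): hands the job in; it is judged then, once.
The state is a dict: "time_s": time; "joint_positions": joint angles; "qvel": joint speeds; "tau": joint torques, N m; "position": TCP position; "tcp_rot": TCP orientation; "force": force on the tool from outside, world axes, zero at the start; "moment": the same for the moment, N m; "opening": opening from 0.0 (shut) to 1.0 (fully open); "grasp_force": force on a finger pad.
Only numpy, scipy, OpenCV 4.12 (cv2) and the standard library are available. Lean on these libraries where they do the work, as an engineer would, in place of code of your own. Each camera call takes 0.05 s, during which the arm holds its last target. There are 200 camera calls.

## Working session

There is one attempt and no reset: what is moved stays moved. The work goes in short steps, Python scripts to look and compute and a shell command to move; the robot and the scene stay as the last step left them, time stands still between calls to the robot, and variables do not carry over. Pictures are saved under pics/ and viewed, at most 10 in all, crops included, and the job is handed in when it is done.

```bash
mkdir -p pics; python3 - <<'E'
from rig import bot,vision
import cv2,numpy as np
s=bot.read_state();print(s['time_s'],s['position'],np.round(s['tcp_rot'],3).tolist(),s['opening'])
for n in('top','side'):
    m=vision.camera_model(n);print(n,np.round(m['camera_matrix'],1).tolist(),np.round(m['camera_from_world'],3).tolist(),[k for k in m])
    cv2.imwrite(f'pics/{n}0.png',vision.capture(n)[:,:,::-1])
E
```

```text
0.0 [0.18421991 0.59646799 0.22956733] [[-0.955, 0.295, -0.001], [0.295, 0.955, -0.002], [0.0, -0.002, -1.0]] 1.0013582869747686
top [[397.3, 0.0, 319.8], [0.0, 397.3, 196.7], [0.0, 0.0, 1.0]] [[-0.016, -1.0, 0.004, 0.023], [0.973, -0.015, 0.231, -0.63], [-0.231, 0.008, 0.973, -0.709], [0.0, 0.0, 0.0, 1.0]] ['camera_matrix', 'camera_from_world']
side [[444.4, 0.0, 317.0], [0.0, 444.4, 204.7], [0.0, 0.0, 1.0]] [[0.692, -0.722, 0.024, -0.431], [0.44, 0.448, 0.778, -0.328], [-0.573, -0.527, 0.628, -0.765], [0.0, 0.0, 0.0, 1.0]] ['camera_matrix', 'camera_from_world']
```

View pics/top0.png

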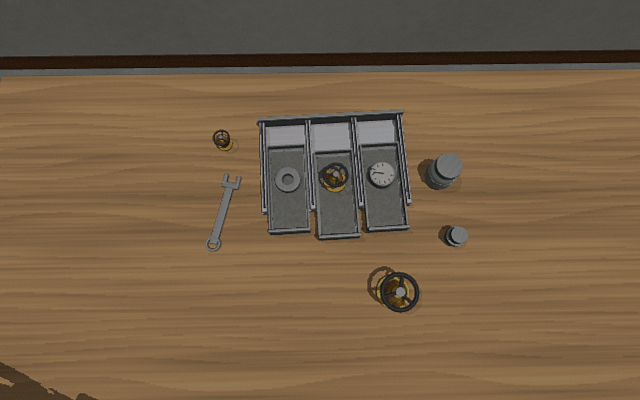

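View pics/side0.png

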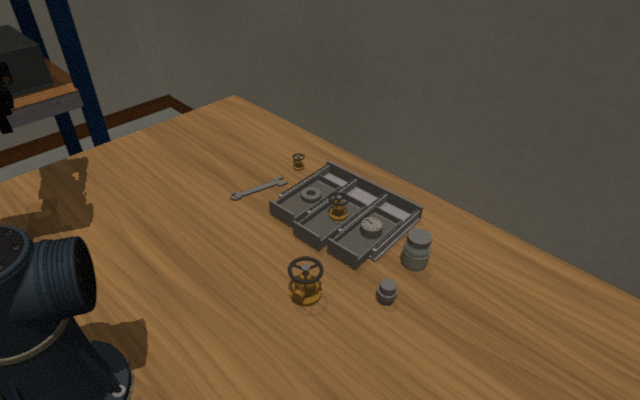

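Valve candidates in the top view are the small one at (222,140) on the bench, one in the middle tray at (334,177), and the large one at (400,291) on the bench. By the description, the valve I want stands in the middle tray. The ring is at (287,180) in the left tray and the gauge at (382,174) in the right tray. Next I'll check this in a close crop and find the lips.

```bash
cat > h.py <<'E'
import numpy as np
from rig import bot,vision
def ray(name,u,v,z,m=None):
    m=m or vision.camera_model(name);K=m['camera_matrix'];T=np.array(m['camera_from_world'])
    d=np.linalg.inv(K)@[u,v,1];d=T[:3,:3].T@(d*[1,-1,-1]);c=-T[:3,:3].T@T[:3,3]
    return c+d*(z-c[2])/d[2]
E
python3 - <<'E'
from h import *
import cv2
im=cv2.imread('pics/top0.png')
cv2.imwrite('pics/crop0.png',cv2.resize(im[100:250,250:450],None,fx=4,fy=4,interpolation=cv2.INTER_CUBIC))
for n,u,v,z in [('rearL',258,121,.044),('rearR',403,111,.044),('valve',334,177,.06),('ring',287,180,.03),('gauge',382,174,.04),('big',400,291,.09),('bigfoot',385,291,0),('stub',456,235,.05),('lipLl',270,234,.05),('lipLr',310,232,.05),('lipMl',318,239,.05),('lipMr',360,236,.05),('lipRl',367,230,.05),('lipRr',409,228,.05)]:
    print(n,np.round(ray('top',u,v,z),3))
E
```

```text
rearL [0.807 0.143 0.044]
rearR [ 0.825 -0.17   0.044]
valve [ 0.675 -0.016  0.06 ]
ring [0.678 0.082 0.03 ]
gauge [ 0.685 -0.117  0.04 ]
big [ 0.447 -0.13   0.09 ]
bigfoot [ 0.448 -0.117  0.   ]
stub [ 0.554 -0.256  0.05 ]
lipLl [0.562 0.113 0.05 ]
lipLr [0.564 0.034 0.05 ]
lipMl [0.55  0.018 0.05 ]
lipMr [ 0.555 -0.065  0.05 ]
lipRl [ 0.567 -0.08   0.05 ]
lipRr [ 0.569 -0.164  0.05 ]
```

View pics/crop0.png

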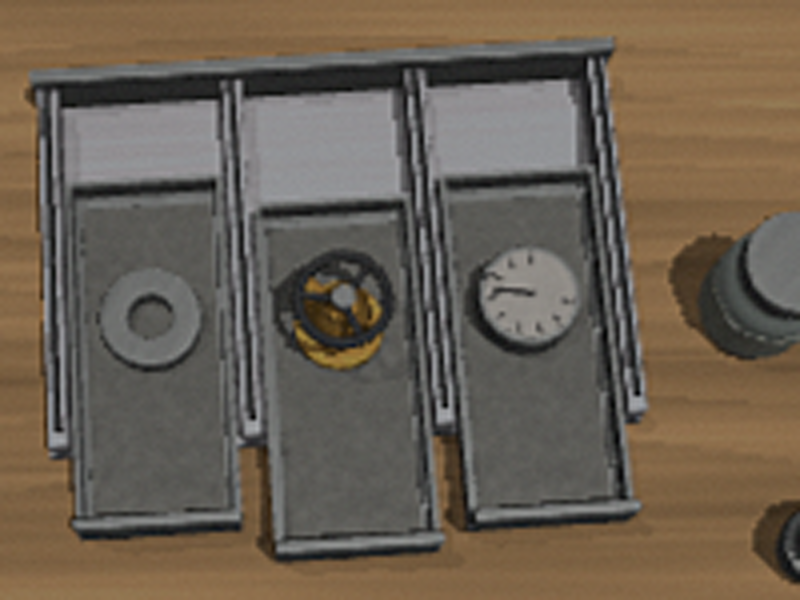

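The crop confirms it. The middle tray (lip at about (339,236)) holds the brass valve with the dark spoked wheel. Its size lies between the two bench valves, so the choice stands. I'll push left and right home first, then draw the middle.

```bash
cat >> h.py <<'E'
import sys
from scipy.spatial.transform import Rotation as Ro
def go(p,ang):  # ang: world heading of tool y (deg), tool down
    s=bot.read_state();R=np.array(s['tcp_rot']);a=np.radians(ang);y=np.array([np.cos(a),np.sin(a),0]);z=np.array([0,0,-1.])
    G=np.c_[np.cross(y,z),y,z]
    print('xyz mm',np.round(R.T@(np.array(p)-s['position'])*1000,1),'rot',np.round(Ro.from_matrix(R.T@G).as_rotvec(),4),'F',np.round(s['force'],1))
E
python3 - <<'E'
from h import *
go([.515,.072,.15],93.3)
E
```

```text
xyz mm [-470.9 -403.3   80.3] rot [-0.0019 -0.0007 -0.3574] F [-0.2 -0.3 -0.7]
```

```bash
python3 -m handwheel '[{"xyz":[-45,-38,4],"delta_rot":[0,0,-0.1],"hand":1},{"xyz":[-90,-76,10],"delta_rot":[0,0,-0.2],"hand":1},{"xyz":[-135,-115,16],"delta_rot":[0,0,-0.3],"hand":1},{"xyz":[-180,-154,22],"delta_rot":[0,0,-0.357],"hand":1},{"xyz":[-225,-193,30],"delta_rot":[-0.002,-0.001,-0.357],"hand":1}]'; python3 - <<'E'
from h import *
go([.515,.072,.15],93.3)
E
```

```text
time_s: 0.72
position: [0.3433, 0.3447, 0.2004]
tcp_rot: [[-0.998, -0.058, 0.002], [-0.058, 0.998, 0.002], [-0.002, 0.002, -1.0]]
force: [0.7, 0.5, -0.4]
opening: 0.515
grasp_force: 0.0
xyz mm [-155.5 -282.3   50.1] rot [0.002  0.0018 0.0004] F [ 0.7  0.5 -0.4]
```

```bash
python3 -m handwheel '[{"xyz":[-31,-53,5],"delta_rot":[0,0,0],"hand":1},{"xyz":[-62,-106,12],"delta_rot":[0,0,0],"hand":1},{"xyz":[-93,-160,24],"delta_rot":[0,0,0],"hand":1},{"xyz":[-124,-213,36],"delta_rot":[0,0,0],"hand":1},{"xyz":[-150,-265,48],"delta_rot":[0,0,0],"hand":1}]'; python3 - <<'E'
from h import *
go([.515,.072,.039],93.3)
E
```

```text
time_s: 1.35
position: [0.5086, 0.0885, 0.1518]
tcp_rot: [[-0.998, -0.057, 0.002], [-0.057, 0.998, 0.002], [-0.002, 0.002, -1.0]]
force: [0.6, 1.5, -0.0]
opening: 0.016
grasp_force: 0.0
xyz mm [ -5.2 -17.  112.8] rot [ 0.0019  0.0018 -0.0009] F [ 0.6  1.5 -0. ]
```

```bash
python3 -m handwheel '[{"xyz":[-4,-12,40],"delta_rot":[0,0,0],"hand":1},{"xyz":[-5,-17,80],"delta_rot":[0,0,0],"hand":1},{"xyz":[-5,-17,112],"delta_rot":[0,0,0],"hand":1},{"xyz":[-5,-17,112],"delta_rot":[0,0,0],"hand":1},{"xyz":[-5,-17,112],"delta_rot":[0,0,0],"hand":1}]'; python3 - <<'E'
from h import *
import cv2
go([.60,.077,.039],93.3)
cv2.imwrite('pics/top1.png',vision.capture('top')[:,:,::-1][90:310,190:510].repeat(2,0).repeat(2,1))
E
```

```text
time_s: 1.98
position: [0.514, 0.074, 0.0409]
tcp_rot: [[-0.998, -0.057, 0.002], [-0.057, 0.998, 0.002], [-0.002, 0.002, -1.0]]
force: [0.9, -0.0, -0.7]
opening: 0.008
grasp_force: 0.0
xyz mm [-86.   -1.9   2.1] rot [ 0.0017  0.0022 -0.0002] F [ 0.9 -0.  -0.7]
```

View pics/top1.png

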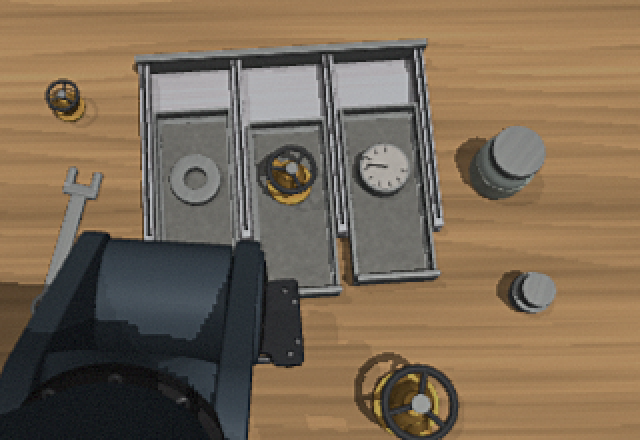

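The arm now sits in front of the left tray; the lip is hidden under it, nothing has been disturbed, and the path along -x of the tool is clear.

```bash
python3 -m handwheel '[{"xyz":[-12,0,0],"delta_rot":[0,0,0],"hand":1},{"xyz":[-24,0,0],"delta_rot":[0,0,0],"hand":1},{"xyz":[-38,0,0],"delta_rot":[0,0,0],"hand":1},{"xyz":[-52,0,0],"delta_rot":[0,0,0],"hand":1},{"xyz":[-66,0,0],"delta_rot":[0,0,0],"hand":1}]'; python3 -m handwheel '[{"xyz":[-3,0,0],"delta_rot":[0,0,0],"hand":1},{"xyz":[-5,0,0],"delta_rot":[0,0,0],"hand":1},{"xyz":[-7,0,0],"delta_rot":[0,0,0],"hand":1},{"xyz":[-9,0,0],"delta_rot":[0,0,0],"hand":1},{"xyz":[-9,0,0],"delta_rot":[0,0,0],"hand":1}]'
```

```text
time_s: 2.65
position: [0.5793, 0.0777, 0.0402]
tcp_rot: [[-0.998, -0.057, -0.001], [-0.057, 0.998, 0.002], [0.001, 0.002, -1.0]]
force: [-2.5, -0.7, 1.9]
opening: 0.008
grasp_force: 1.5
time_s: 3.28
position: [0.5856, 0.078, 0.0401]
tcp_rot: [[-0.998, -0.057, -0.005], [-0.058, 0.998, 0.002], [0.005, 0.002, -1.0]]
force: [-5.4, -2.3, 3.5]
opening: 0.008
grasp_force: 3.0
```

```bash
python3 -m handwheel '[{"xyz":[-2,0,0],"delta_rot":[0,0,0],"hand":1},{"xyz":[-4,0,0],"delta_rot":[0,0,0],"hand":1},{"xyz":[-6,0,0],"delta_rot":[0,0,0],"hand":1},{"xyz":[-8,0,0],"delta_rot":[0,0,0],"hand":1},{"xyz":[-8,0,0],"delta_rot":[0,0,0],"hand":1}]'
```

```text
time_s: 3.9
position: [0.5857, 0.0782, 0.04]
tcp_rot: [[-0.998, -0.059, -0.022], [-0.059, 0.998, 0.001], [0.022, 0.002, -1.0]]
force: [-17.6, -5.4, 15.8]
opening: 0.004
grasp_force: 9.3
```

Hard stop felt. I'll back off, lift and traverse to the right tray.

```bash
python3 -m handwheel '[{"xyz":[15,0,0],"delta_rot":[0,0.02,0],"hand":1},{"xyz":[40,0,-5],"delta_rot":[0,0.02,0],"hand":1},{"xyz":[63,-5,-40],"delta_rot":[0,0.02,0],"hand":1},{"xyz":[63,-30,-65],"delta_rot":[0,0.02,0],"hand":1},{"xyz":[63,-80,-65],"delta_rot":[0,0.02,0],"hand":1}]';python3 - <<'E'
from h import *
go([.53,-.122,.1],93.3)
E
```

```text
time_s: 4.53
position: [0.5408, -0.0047, 0.1076]
tcp_rot: [[-0.998, -0.061, -0.01], [-0.061, 0.998, -0.0], [0.011, 0.0, -1.0]]
force: [1.1, -0.5, -0.1]
opening: 0.003
grasp_force: 0.0
xyz mm [  17.8 -116.4    7.7] rot [ 0.0002 -0.0105  0.003 ] F [ 1.1 -0.5 -0.1]
```

```bash
python3 -m handwheel '[{"xyz":[10,-50,5],"delta_rot":[0,-0.01,0],"hand":1},{"xyz":[18,-100,8],"delta_rot":[0,-0.01,0],"hand":1},{"xyz":[18,-118,10],"delta_rot":[0,-0.01,0],"hand":1},{"xyz":[18,-118,40],"delta_rot":[0,-0.01,0],"hand":1},{"xyz":[18,-118,66],"delta_rot":[0,-0.01,0],"hand":1}]';python3 - <<'E'
from h import *
go([.59,-.118,.040],93.3)
E
```

```text
time_s: 5.15
position: [0.5268, -0.1239, 0.0389]
tcp_rot: [[-0.998, -0.057, -0.006], [-0.057, 0.998, 0.001], [0.006, 0.001, -1.0]]
force: [-0.6, 0.5, -1.0]
opening: 0.006
grasp_force: 0.0
xyz mm [-63.4   2.4  -1.5] rot [ 0.0009 -0.0059 -0.0011] F [-0.6  0.5 -1. ]
```

```bash
python3 -m handwheel '[{"xyz":[-13,0,-1],"delta_rot":[0,0,0],"hand":1},{"xyz":[-26,0,-1],"delta_rot":[0,0,0],"hand":1},{"xyz":[-39,0,-1],"delta_rot":[0,0,0],"hand":1},{"xyz":[-52,0,-1],"delta_rot":[0,0,0],"hand":1},{"xyz":[-63,0,-1],"delta_rot":[0,0,0],"hand":1}]'; python3 -m handwheel '[{"xyz":[-4,0,0],"delta_rot":[0,0,0],"hand":1},{"xyz":[-8,0,0],"delta_rot":[0,0,0],"hand":1},{"xyz":[-12,0,0],"delta_rot":[0,0,0],"hand":1},{"xyz":[-16,0,0],"delta_rot":[0,0,0],"hand":1},{"xyz":[-16,0,0],"delta_rot":[0,0,0],"hand":1}]'
```

```text
time_s: 5.78
position: [0.5894, -0.12, 0.0403]
tcp_rot: [[-0.998, -0.057, -0.008], [-0.057, 0.998, 0.001], [0.008, 0.002, -1.0]]
force: [-3.2, -0.6, 1.2]
opening: 0.006
grasp_force: 1.3
time_s: 6.4
position: [0.5954, -0.1192, 0.0393]
tcp_rot: [[-0.998, -0.059, -0.029], [-0.059, 0.998, 0.003], [0.028, 0.005, -1.0]]
force: [-18.5, -6.0, 14.0]
opening: 0.007
grasp_force: 9.5
```

Right tray is home too. I'll back off, rise, and turn the jaws along the tray.

```bash
python3 -m handwheel '[{"xyz":[20,0,0],"delta_rot":[0,0.028,0],"hand":1},{"xyz":[40,0,-20],"delta_rot":[0,0.028,0],"hand":1},{"xyz":[50,20,-70],"delta_rot":[0,0.028,0],"hand":1},{"xyz":[50,50,-110],"delta_rot":[0,0.028,0.18],"hand":1},{"xyz":[40,80,-130],"delta_rot":[0,0.028,0.36],"hand":1}]';python3 - <<'E'
from h import *
go([.50,-.05,.20],3.3)
E
```

```text
time_s: 7.02
position: [0.5622, -0.0414, 0.1725]
tcp_rot: [[-0.952, 0.305, -0.032], [0.305, 0.952, 0.004], [0.031, -0.006, -0.999]]
force: [0.4, -0.2, 0.3]
opening: 0.004
grasp_force: 0.0
xyz mm [ 57.4 -27.4 -25.5] rot [-0.0239 -0.024   1.2031] F [ 0.4 -0.2  0.3]
```

```bash
python3 -m handwheel '[{"xyz":[12,-6,-5],"delta_rot":[-0.004,-0.004,0.18],"hand":1},{"xyz":[24,-12,-10],"delta_rot":[-0.008,-0.008,0.36],"hand":1},{"xyz":[36,-18,-15],"delta_rot":[-0.01,-0.01,0.54],"hand":1},{"xyz":[48,-24,-20],"delta_rot":[-0.014,-0.014,0.72],"hand":1},{"xyz":[57,-27,-25],"delta_rot":[-0.018,-0.018,0.9],"hand":1}]';python3 - <<'E'
from h import *
go([.50,-.05,.20],3.3)
import cv2
s=bot.read_state()
w=vision.capture('top')[:,:,::-1];cv2.imwrite('pics/top2.png',w[90:310,190:510].repeat(2,0).repeat(2,1))
E
```

```text
time_s: 7.65
position: [0.4997, -0.0507, 0.1975]
tcp_rot: [[-0.354, 0.935, -0.01], [0.935, 0.354, 0.005], [0.009, -0.007, -1.0]]
force: [-0.3, -1.0, -0.1]
opening: 0.006
grasp_force: 0.0
xyz mm [ 0.6  0.6 -2.5] rot [-0.0087 -0.0074  0.3039] F [-0.3 -1.  -0.1]
```

View pics/top2.png

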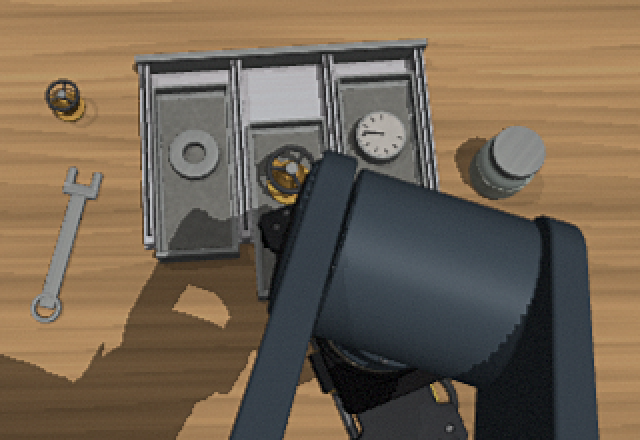

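Left and right trays are home (lips aligned with the rack front at about (205,256), strips at the rear even), and the parts lie undisturbed. Next I'll position over the space behind the middle lip.

```bash
python3 -m handwheel '[{"xyz":[0,0,0],"delta_rot":[-0.004,-0.004,0.15],"hand":1},{"xyz":[0,0,0],"delta_rot":[-0.009,-0.007,0.304],"hand":1},{"xyz":[20,20,0],"delta_rot":[-0.009,-0.007,0.304],"hand":1},{"xyz":[-5,60,0],"delta_rot":[-0.009,-0.007,0.304],"hand":1},{"xyz":[-6,93,30],"delta_rot":[-0.009,-0.007,0.304],"hand":1}]';python3 - <<'E'
from h import *
go([.589,-.022,.036],3.3)
import cv2
m=vision.camera_model('wrist');w=vision.capture('wrist')[:,:,::-1];cv2.imwrite('pics/w1.png',w)
T=np.array(m['camera_from_world']);K=m['camera_matrix']
for p in [(.553,-.024,.05),(.675,-.016,.075)]:
    q=T[:3,:3]@p+T[:3,3];print(K@(q*[1,-1,-1])/-q[2])
E
```

```text
time_s: 8.32
position: [0.5935, -0.0239, 0.1685]
tcp_rot: [[-0.065, 0.998, 0.009], [0.998, 0.065, -0.002], [-0.002, 0.009, -1.0]]
force: [-0.0, -0.0, 0.1]
opening: 0.007
grasp_force: 0.0
xyz mm [  2.4  -5.5 132.5] rot [0.0087 0.0022 0.0078] F [-0.  -0.   0.1]
[279.08822704 195.95753574   1.        ]
[415.35783043 202.88354995   1.        ]
```

View pics/w1.png

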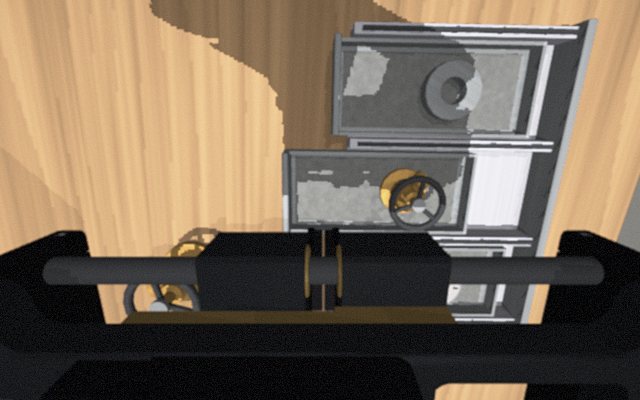

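The wrist view shows the middle lip at column ≈287 (rows 152–232), so its x is about 0.559. The wheel is at (417,203) as predicted. Inserting at x≈0.592 leaves about 15 mm to the lip and over 30 mm to the valve.

```bash
python3 -m handwheel '[{"xyz":[2,-2,40],"delta_rot":[0.008,0.002,0.008],"hand":1},{"xyz":[2,-2,80],"delta_rot":[0.008,0.002,0.008],"hand":1},{"xyz":[2,-3,110],"delta_rot":[0.008,0.002,0.008],"hand":1},{"xyz":[2,-3,128],"delta_rot":[0.008,0.002,0.008],"hand":1},{"xyz":[2,-3,132],"delta_rot":[0.008,0.002,0.008],"hand":1}]';python3 - <<'E'
from h import *
go([.475,-.029,.036],3.3)
E
```

```text
time_s: 9.0
position: [0.5846, -0.0207, 0.0333]
tcp_rot: [[-0.057, 0.998, -0.011], [0.998, 0.057, 0.003], [0.003, -0.011, -1.0]]
force: [-1.3, -0.4, 1.0]
opening: 0.011
grasp_force: 0.0
xyz mm [  -2.1 -109.9   -1.5] rot [-0.0108 -0.0032 -0.0009] F [-1.3 -0.4  1. ]
```

```bash
python3 -m handwheel '[{"xyz":[0,-7,-1],"delta_rot":[-0.01,0,0],"hand":1},{"xyz":[0,-15,-1],"delta_rot":[-0.01,0,0],"hand":1},{"xyz":[0,-24,-1],"delta_rot":[-0.01,0,0],"hand":1},{"xyz":[0,-33,-1],"delta_rot":[-0.01,0,0],"hand":1},{"xyz":[0,-42,-1],"delta_rot":[-0.01,0,0],"hand":1}]'; python3 -m handwheel '[{"xyz":[0,-9,0],"delta_rot":[0,0,0],"hand":1},{"xyz":[0,-18,0],"delta_rot":[0,0,0],"hand":1},{"xyz":[0,-27,0],"delta_rot":[0,0,0],"hand":1},{"xyz":[0,-35,0],"delta_rot":[0,0,0],"hand":1},{"xyz":[0,-42,0],"delta_rot":[0,0,0],"hand":1}]'
```

```text
time_s: 9.62
position: [0.5432, -0.0233, 0.0366]
tcp_rot: [[-0.056, 0.998, 0.003], [0.998, 0.056, 0.002], [0.002, 0.003, -1.0]]
force: [2.5, 0.7, 3.4]
opening: 0.002
grasp_force: 1.6
time_s: 10.25
position: [0.5004, -0.0256, 0.0357]
tcp_rot: [[-0.056, 0.998, 0.0], [0.998, 0.056, 0.003], [0.003, 0.0, -1.0]]
force: [2.0, 0.2, 2.6]
opening: 0.005
grasp_force: 1.5
```

```bash
python3 -m handwheel '[{"xyz":[0,-4,0],"delta_rot":[0,0,0],"hand":1},{"xyz":[0,-8,0],"delta_rot":[0,0,0],"hand":1},{"xyz":[0,-12,0],"delta_rot":[0,0,0],"hand":1},{"xyz":[0,-15,0],"delta_rot":[0,0,0],"hand":1},{"xyz":[0,-18,0],"delta_rot":[0,0,0],"hand":1}]'
```

```text
time_s: 10.88
position: [0.487, -0.0266, 0.036]
tcp_rot: [[-0.053, 0.999, 0.009], [0.999, 0.053, 0.002], [0.002, 0.009, -1.0]]
force: [11.9, 8.0, -3.5]
opening: 0.009
grasp_force: 5.5
```

The force rise marks the stop. I'll release toward +y of the tool, lift straight up, and move aside.

```bash
python3 -m handwheel '[{"xyz":[0,6,0],"delta_rot":[0,0,0],"hand":1},{"xyz":[0,14,0],"delta_rot":[0,0,0],"hand":1},{"xyz":[0,14,-20],"delta_rot":[0,0,0],"hand":1},{"xyz":[0,14,-70],"delta_rot":[0,0,0],"hand":1},{"xyz":[0,14,-130],"delta_rot":[0,0,0],"hand":1}]'; python3 -m handwheel '[{"xyz":[50,-5,-20],"delta_rot":[0,0,0],"hand":1},{"xyz":[100,-10,-20],"delta_rot":[0,0,0],"hand":1},{"xyz":[150,-20,-20],"delta_rot":[0,0,0],"hand":1},{"xyz":[200,-30,-20],"delta_rot":[0,0,0],"hand":1},{"xyz":[250,-40,-20],"delta_rot":[0,0,0],"hand":1}]';python3 -m handwheel '[{"xyz":[40,0,0],"delta_rot":[0,0,0],"hand":1},{"xyz":[80,0,0],"delta_rot":[0,0,0],"hand":1},{"xyz":[80,0,0],"delta_rot":[0,0,0],"hand":1},{"xyz":[80,0,0],"delta_rot":[0,0,0],"hand":1},{"xyz":[80,0,0],"delta_rot":[0,0,0],"hand":1}]'; python3 - <<'E'
from h import *
import cv2
w=vision.capture('top')[:,:,::-1];cv2.imwrite('pics/top3.png',w[90:310,190:510].repeat(2,0).repeat(2,1))
E
```

```text
time_s: 11.5
position: [0.4951, -0.0257, 0.1658]
tcp_rot: [[-0.056, 0.998, -0.006], [0.998, 0.056, 0.004], [0.004, -0.005, -1.0]]
force: [0.3, -0.6, -0.3]
opening: 0.004
grasp_force: 0.0
time_s: 12.12
position: [0.4415, 0.2224, 0.1861]
tcp_rot: [[-0.056, 0.998, -0.002], [0.998, 0.056, 0.002], [0.002, -0.002, -1.0]]
force: [0.6, 0.3, -0.6]
opening: 0.01
grasp_force: 0.0
time_s: 12.75
position: [0.4383, 0.2999, 0.1864]
tcp_rot: [[-0.054, 0.999, -0.001], [0.999, 0.054, 0.002], [0.002, -0.001, -1.0]]
force: [0.6, 0.1, 0.1]
opening: 0.009
grasp_force: 0.0
```

View pics/top3.png

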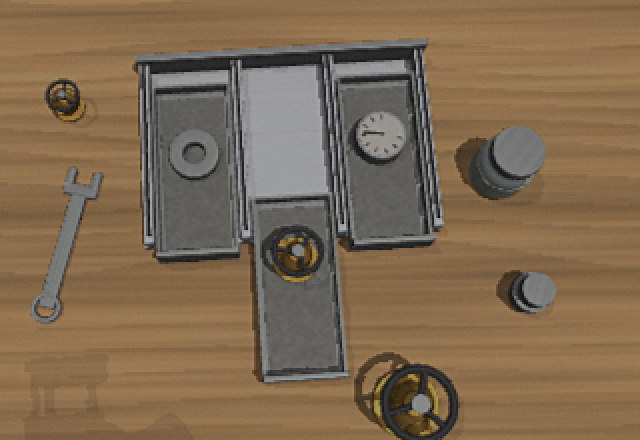

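The middle tray is far out (lip at (306,377) in the view) with the valve upright. The left and right trays are home, and nothing on the bench has moved. A quick numeric check, then hand in.

```bash
python3 - <<'E'
from h import *
f=lambda u,v:ray('top',190+u/2,90+v/2,.05)
l,m,r=f(197,256),f(306,377),f(393,242);ax=np.array([.998,.0575,0])
print(l,m,r,'travel',((l+r)/2-m)@ax)
if ((l+r)/2-m)@ax>.122:
    from rig import workorder;print(workorder.hand_in())
E
```

```text
[0.59332685 0.07678985 0.05      ] [ 0.47266199 -0.02905484  0.05      ] [ 0.60463009 -0.12076101  0.05      ] travel 0.1264703301435531
the job is handed in; nothing more can be done
None
```

The job is handed in. The middle tray with the valve is drawn out to its stop (about 126 mm measured from the top view). The left and right trays were each pushed until their hard stops were felt. The last picture shows the parts upright and the bench things where they were; no verdict came back from the hand-in.

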